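# Check-weigh a carrier of moulded parts on a sprung hook scale

## Task

Check-weigh the batch: hang the cup carrier by its bar in the sprung hook of the scale, let go of it only once the spring carries its whole weight, and leave it hanging still and untouched for at least one second. Then lift it off the hook and stand it upright, wholly on the green pad, and let go. Work slowly: the hook must never jerk, bounce or be pushed to the red mark of the scale, and the other things on the table are left where they are.

Things in the scene. Friction and masses are not known exactly. Their poses are not given: they have to be found in the camera images.
- carrier: Loose weighing carrier: aluminium cup (foot 68 mm, rim 74 mm across, 45 mm high) with white housings in it; origin at the centre of its underside, z up. A rigid bail (legs at y = +-38 to 44 mm) holds a straight 8 mm steel bar along y, 115 mm up, with an orange grip block above it; open below the bar for 65 mm. Both ways round are alike. Mass unknown, 0.13 to 0.44 kg.
- bar (a point): Middle of the carrier's bar, on the bar's centre line, 115 mm above the carrier's origin; axes as the carrier's, the bar lies along y. This stretch, 26 mm long between two collars of 15 mm diameter, goes into the hook.
- grip (a point): Middle of the carrier's orange grip block, 38 mm straight above the middle of the bar: 12 mm thick (carrier's x), 24 mm wide (y), 44 mm high (its underside 12 mm, its top 56 mm above the bar). To be gripped from above.
- scale: Fixed hook scale: grey base 110 x 130 x 12 mm, white housing 46 x 60 mm, top 143 mm high; origin at the centre of the base's underside, z up. A spindle out of its top carries an arm that runs towards the scale's -x (about towards the robot) to the hook. On the front a red pointer and marks every 5 mm; the red mark is 95 mm below the pointer's rest place.
- hook_seat (a point): Where the bar's centre line lies when hung; moves with the hook. Unloaded 240 mm above the table, 115 mm in front (-x) of the scale's origin; axes as the scale's. The hook is an upward-open V (45 degrees) of 12 mm wide steel for a bar along y: tip 21 mm above and 28 mm in front (-x) of this point, arm (+x side) 24 mm above, underside 16 mm below. The cup passes under the hook, the bar over its tip.
- hook (a joint): How far the hook is sunk below its unloaded height, in m: 0 unloaded, 0.095 at the red mark (never to be reached), 0.105 at the end of travel. The spring gives 50 N per metre (20 mm per newton) and is lightly damped. Hook speeds over 0.1 m/s count as a jerk or bounce.
- pad: Fixed green square pad 150 x 150 x 6 mm on the table, origin at the centre of its underside (top 6 mm above it), z up.
- glue_bottle: Bystander: white glue bottle with needle cap, 26 mm diameter, 106 mm high, standing, origin at the centre of its underside.
- grease_tin: Bystander: flat tin with blue lid, 54 mm diameter, 24 mm high, origin at the centre of its underside.
- label_roll: Bystander: white roll of labels, 59 mm diameter, 30 mm high, origin at the centre of its underside.
- part_a: Bystander: small white moulded housing 25 x 28 x 24 mm, origin at the centre of its underside.
- part_b: Bystander: small white moulded housing like part_a.

How it is judged:
By the outcome, as a careful person would: the job done as asked, in the order asked, and still so for the second after the job is handed in, with the robot touching nothing.
It also fails if it takes over 72 s, if anything falls off the work surface, if the arm or the gripper's body presses on something with over 40 N, if the wrist force passes 120 N, or if a joint passes its speed limit or range.

## Robot

A 6-joint arm with a two-finger parallel gripper is mounted at the origin on the work surface; the furniture and walls round the work are solid. World frame = base frame: x ahead of the robot, y to its left, z up, the work surface at z = 0. Lengths are in m, angles in rad, forces in N, time in s.
With the tool pointing down it reaches from about 0.3 to 0.775 m from the base axis. Payload 14.6 kg.
Tool frame: the origin (TCP) lies on the centre line of the jaws, within the pads' length; the fingertips stand ctrl.tcp_to_tips ahead of it and the grasp point (between the pads) lies 2 mm behind it (ctrl.tcp_to_tips is the distance from the TCP to the fingertips, in m); z points along the fingers, y is the line along which they close (so a half turn about z gives the same grasp; the last joint's range is limited). The gripper opens to 94 mm and grips with 3 to 60 N. Pads are 16 mm wide; open, the fingers measure 119 mm over their backs; the gripper's body (75 mm by 177 mm) begins 78 mm behind the grasp point.
Start: joints at [-1.224, 0.3, 1.521, -0, 1.321, -0.067], TCP at [0.221, -0.504, 0.222] pointing down, gripper open.
Joint ranges: [-3.03, 3.03], [-0.79, 2.21], [0.23, 2.52], [-1.04, 4.18], [0, 3.07], [-2.55, 2.55]. Speed limits (rad/s): [2.22, 2.22, 2.57, 3.14, 3.14, 3.14].

## Interface

Orientations are given as [roll, pitch, yaw] about the fixed x, y, z axes, in that order (R = Rz(yaw) Ry(pitch) Rx(roll)).
In Python, from station import telemetry, viewer, hand_in, ctrl gives the robot as it stands.
- The arm moves only by the tool step_arm, never from a script. Its argument "plan" is a list of rows, each an object of numbers: "dx", "dy", "dz": the shift along the tool's x, y, z scaled (see below); "rx", "ry", "rz": the turn, a rotation vector about the tool's x, y, z scaled (see below); "claw": the closure, from 0 (fully open) to 1 (shut). In form: [{"dx": .., "dy": .., "dz": .., "rx": .., "ry": .., "rz": .., "claw": ..}, ...]. A call has 1 to 10 rows; each row shifts and turns the commanded pose from where the row before left it, along the tool's axes as they then stand; what a row does not reach is not made up. The controller multiplies each number of a shift by 0.1 m and each number of a turn by 90 degrees. A row lasts 1/10 s, in which the tool goes at most 50 mm and 8.59 degrees, less where a joint would pass 70% of its speed; a pose out of reach is approached as far as the arm can. A call with a number of a shift or a turn outside -1 to 1 is refused whole. A call with a gripper value outside its range is refused whole. The fingers move at their own pace and stop on an object; "grip_force" is the grip in N (left out, the last holds). Time passes only in rows, so rows that do not move let the fingers close. It gives the time, the measured TCP pose, the force, the opening and the grip force at its end, in the units of the state.
- telemetry.get_obs(): the state, without advancing time (a new reading comes with each control period).
- viewer.camera(name): name is "scene" or "side" or "wrist"; returns a dict with "img" (400x640x3 uint8, red, green, blue), "z_map" (400x640 float32, m along the optical axis (not along the pixel's ray), 0 where there is no reading), "fx", "fy", "cx", "cy" (pixels), "dist" ([k1, k2, p1, p2, k3] as OpenCV has them; the pictures are not rectified), "R" (3x3) and "t" (3): a world point X has camera coordinates R X + t; the wrist camera has in their place "tool_from_camera" (4x4, takes a point from camera to tool coordinates, whose origin is the TCP and whose axes are the flange's). Camera axes: x right, y down, z forward; pixel columns grow to the right and rows downward; lengths in m; the calibration is good to about 2 mm. A picture is of the moment at which its call begins: read the wrist's pose just before it.
- hand_in(): hands the job in; it is judged then, once.
Trained networks look in a picture, given as the dict that the camera call returned (one of the last four; its "shot" number tells which), for a name from the list of things; names that differ only in an ending like _2 or _b are one class to them, and where a whole thing is asked for, a point or a joint stands for the part that bears it (a point fixed in the world has none). Each returns a list of dicts, best first, with "score" (0 to 1); they miss things now and then, are a little off and sometimes report something else, mostly with a low value. They report only what shows in the picture. A call takes as long as a camera call.
- viewer.recognise(target, picture): "rect" ([left, top, right, bottom] in pixels, round what is visible of it).
The state is a dict: "time_s": time; "qpos": joint angles; "joint_vel": joint speeds; "tau": joint torques, N m; "ee_pos": TCP position; "eef_rot": TCP orientation; "force": force on the tool from outside, world axes, zero at the start; "moment": the same for the moment, N m; "grip_width": finger opening in m; "grip_force": force on a finger pad.
Only numpy, scipy, OpenCV 4.12 (cv2) and the standard library are available. Lean on these libraries where they do the work, as an engineer would, in place of code of your own. Each camera call takes 0.05 s, during which the arm holds its last target. There are 200 camera calls.

## Working session

There is one attempt and no reset: what is moved stays moved. The work goes in short steps, Python scripts to look and compute and a tool call to move; the robot and the scene stay as the last step left them, time stands still between calls to the robot, and variables do not carry over. Pictures are saved under pics/ and viewed, at most 10 in all, crops included, and the job is handed in when it is done.

Besides the shell and the picture viewer there is one more tool, called after "Request:" as name([rows], argument=value, ...), one row to a line, values as JSON. step_arm: Moves the arm, as the interface text tells. Shifts and turns lie within -1 to 1; 1 stands for 0.1 m of shift or 90 degrees of turn. Its arguments: {"type":"object","properties":{"plan":{"type":"array"},"grip_force":{"type":"number"}},"required":["plan"]}

```bash
mkdir -p pics
cat > h.py <<'E'
import numpy as np, cv2
from station import telemetry, viewer, hand_in, ctrl
def pts(p):
    """world points per pixel for fixed cameras"""
    K=np.array([[p['fx'],0,p['cx']],[0,p['fy'],p['cy']],[0,0,1]]); h,w=p['z_map'].shape
    u,v=np.meshgrid(np.arange(w,dtype=float),np.arange(h,dtype=float))
    n=cv2.undistortPoints(np.stack([u,v],-1).reshape(-1,1,2),K,np.array(p['dist'])).reshape(h,w,2)
    z=p['z_map']; C=np.dstack([n[...,0]*z,n[...,1]*z,z])
    W=(C-np.array(p['t']))@np.array(p['R']); W[z==0]=np.nan
    return W
E
python3 - <<'E'
from h import *
print(ctrl.tcp_to_tips,telemetry.get_obs())
for c in ['scene','side']:
    p=viewer.camera(c); cv2.imwrite(f'pics/{c}0.png',p['img'][...,::-1]); W=pts(p); np.save(c+'.npy',W)
    for n in ['carrier','scale','hook','pad','glue_bottle','grease_tin','label_roll','part_a']:
        for r in viewer.recognise(n,p)[:2]:
            l,t,rr,b=[int(round(x)) for x in r['rect']]; q=W[max(t,0):b,max(l,0):rr].reshape(-1,3); q=q[q[:,2]>0.004] if len(q) else q
            print(c,n,round(r['score'],2),[l,t,rr,b],np.round(np.nanmedian(q,0),3) if len(q) else '')
E
```

```text
0.017 {'time_s': 0.0, 'qpos': array([-1.22359534e+00,  3.00502230e-01,  1.52160950e+00,  1.50952529e-05,
        1.32071152e+00, -6.66023154e-02]), 'joint_vel': array([-0.00034614,  0.00196232, -0.0006974 ,  0.00056396,  0.00053786,
       -0.00167564]), 'tau': array([ 9.95276991e-05, -5.31810737e+01, -3.52738774e+01,  7.08598411e-02,
        2.44068395e-02, -1.11511808e-04]), 'ee_pos': array([ 0.22106368, -0.5033364 ,  0.22185723]), 'eef_rot': array([-3.14036576e+00, -9.64888086e-05,  4.13799497e-01]), 'force': array([ 0.1031679 , -0.0296521 , -0.23296859]), 'moment': array([-0.00918091,  0.03569905, -0.00714304]), 'grip_force': 0.0, 'grip_width': 0.09427766714145248}
scene carrier 0.96 [361, 186, 389, 246] [ 0.481 -0.206  0.037]
scene scale 0.63 [253, 157, 323, 269] [ 0.644 -0.025  0.055]
scene hook 0.76 [274, 164, 320, 201] [ 0.804 -0.231  0.059]
scene pad 0.98 [195, 285, 286, 350] [0.504 0.247 0.006]
scene pad 0.22 [350, 197, 368, 214] [ 0.637 -0.326  0.028]
scene glue_bottle 0.7 [192, 249, 204, 283] [0.672 0.239 0.034]
scene grease_tin 0.48 [319, 211, 337, 224] [ 0.664 -0.214  0.022]
scene grease_tin 0.26 [192, 254, 200, 287] [0.672 0.241 0.038]
scene label_roll 0.69 [350, 197, 370, 215] [ 0.634 -0.326  0.028]
scene label_roll 0.48 [362, 186, 385, 248] [ 0.482 -0.197  0.035]
scene part_a 0.42 [323, 279, 336, 289] [0.431 0.036 0.014]
scene part_a 0.28 [360, 184, 388, 247] [ 0.482 -0.205  0.035]
side carrier 0.84 [280, 230, 310, 302] [ 0.481 -0.214  0.034]
side scale 0.83 [284, 155, 359, 255] [ 0.624 -0.014  0.05 ]
side hook 0.76 [293, 156, 342, 195] [ 0.632 -0.01   0.209]
side pad 0.88 [257, 196, 304, 217] [0.511 0.225 0.006]
side pad 0.47 [258, 233, 267, 245] [0.432 0.033 0.012]
side grease_tin 0.52 [364, 273, 380, 292] [ 0.674 -0.236  0.022]
side label_roll 0.69 [362, 301, 391, 329] [ 0.643 -0.357  0.027]
side part_a 0.54 [266, 250, 271, 259] [ 0.435 -0.055  0.011]
```

View pics/scene0.png

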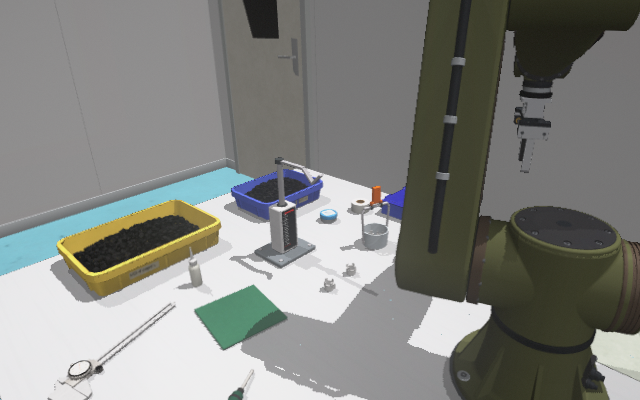

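View pics/side0.png

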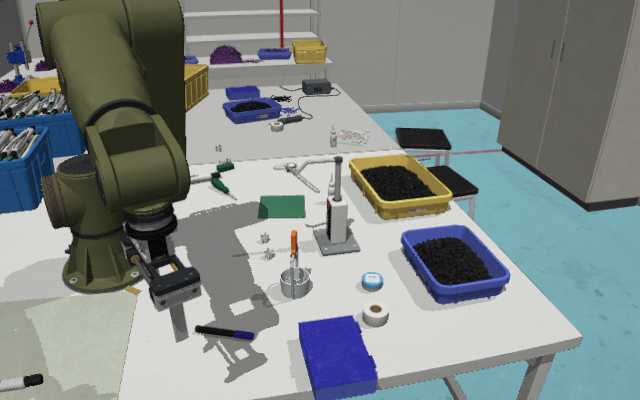

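The scene view shows the carrier at (375,215), the scale at (286,215) with its hook at (320,180), and the pad at (240,315). The side view shows the orange grip at (294,243). Next I'll measure them exactly.

Run:
```python
from h import *
def sh(n,q): print(n,len(q),'mean',np.round(q.mean(0),4),'min',np.round(q.min(0),3),'max',np.round(q.max(0),3)) if len(q) else print(n,0)
def pca(q):
    c=q[:,:2]-q[:,:2].mean(0); w,v=np.linalg.eigh(c.T@c/len(c)); return np.round(np.degrees(np.arctan2(v[1,1],v[0,1])),1),np.round(np.sqrt(w),4)
allW=[]
for c in ['scene','side']:
    W=np.load(c+'.npy'); im=cv2.imread(f'pics/{c}0.png')[...,::-1].astype(int); r,g,b=im[...,0],im[...,1],im[...,2]
    ok=~np.isnan(W[...,0]); x,y,z=np.where(ok,W[...,0],9),np.where(ok,W[...,1],9),np.where(ok,W[...,2],9)
    near=(abs(x-.48)<.09)&(abs(y+.21)<.09)
    q=W[near&(r>150)&(g<130)&(b<80)&(z>.1)]; sh(c+' orange',q); print(pca(q))
    q=W[near&(z>.01)&(z<.06)]; sh(c+' cup',q); (cx,cy),R=cv2.minEnclosingCircle(q[:,:2].astype(np.float32)); print('circ',cx,cy,R)
    q=W[near&(z>.06)&(z<.11)]; sh(c+' legs',q); print(pca(q))
    S=(abs(x-.6)<.16)&(abs(y+.02)<.12)
    q=W[S&(z>.008)&(z<.02)]; sh(c+' base',q); print(cv2.minAreaRect(q[:,:2].astype(np.float32)))
    q=W[S&(z>.05)&(z<.135)]; sh(c+' housing',q); print(cv2.minAreaRect(q[:,:2].astype(np.float32)))
    q=W[S&(z>.155)]; sh(c+' arm',q); print(pca(q))
    q=W[S&(z>.15)&(z<.2)]; sh(c+' low',q)
    for lo in np.arange(.2,.36,.02):
        q=W[S&(z>lo)&(z<lo+.02)]; sh(f' z{lo:.2f}',q)
    q=W[(g>r+20)&(g>b+5)&(abs(x-.5)<.15)&(abs(y-.23)<.13)&(z<.012)]; sh(c+' pad',q); print(cv2.minAreaRect(q[:,:2].astype(np.float32)))
```

```text
scene orange 103 mean [ 0.4764 -0.1995  0.1488] min [ 0.47  -0.216  0.124] max [ 0.487 -0.186  0.171]
(np.float64(67.9), array([0.0021, 0.007 ]))
scene cup 553 mean [ 0.477  -0.2017  0.0307] min [ 0.443 -0.243  0.01 ] max [ 0.516 -0.16   0.059]
circ 0.47782570123672485 -0.20170217752456665 0.043408092111349106
scene legs 76 mean [ 0.48   -0.2001  0.0869] min [ 0.464 -0.248  0.061] max [ 0.496 -0.157  0.109]
(np.float64(72.4), array([0.002 , 0.0417]))
scene base 734 mean [0.6121 0.0078 0.0118] min [ 0.44  -0.072  0.008] max [0.69 0.06 0.02]
((0.5650386214256287, -0.006463527679443359), (0.2499265819787979, 0.13126206398010254), 0.46580204367637634)
scene housing 789 mean [0.6199 0.0049 0.0933] min [ 0.605 -0.037  0.05 ] max [0.657 0.026 0.135]
((0.6200808882713318, 0.0029214732348918915), (0.07143037021160126, 0.03923473507165909), 54.137577056884766)
scene arm 507 mean [ 0.5932 -0.0048  0.2327] min [ 0.491 -0.018  0.155] max [0.645 0.006 0.267]
(np.float64(-178.6), array([0.0041, 0.0475]))
scene low 111 mean [ 0.6308 -0.004   0.1751] min [ 0.625 -0.017  0.15 ] max [0.64  0.002 0.2  ]
[... 1617 characters left out ...]
4 mean [ 0.6364 -0.0125  0.1761] min [ 0.629 -0.018  0.15 ] max [ 0.646 -0.006  0.199]
 z0.20 40 mean [ 0.6358 -0.0121  0.2102] min [ 0.629 -0.018  0.202] max [ 0.644 -0.006  0.22 ]
 z0.22 65 mean [ 0.5888 -0.0122  0.2322] min [ 0.512 -0.019  0.22 ] max [ 0.643 -0.003  0.24 ]
 z0.24 134 mean [ 0.5703 -0.012   0.252 ] min [ 0.494 -0.02   0.24 ] max [ 0.646 -0.     0.26 ]
 z0.26 115 mean [ 0.6032 -0.0106  0.2633] min [ 0.549 -0.021  0.26 ] max [0.647 0.002 0.268]
 z0.28 0
 z0.30 0
 z0.32 0
 z0.34 0
side pad 992 mean [0.5132 0.2239 0.0052] min [ 0.43   0.149 -0.004] max [0.597 0.319 0.01 ]
((0.5138372778892517, 0.23115766048431396), (0.15960031747817993, 0.14810004830360413), 81.13904571533203)
```

Request:
step_arm([
  {"rz": -0.09},
  {"rz": -0.09},
  {"rz": -0.09},
  {"rz": -0.09},
  {"rz": -0.09},
  {"rz": -0.09},
], grip_force=20)

```text
$.plan[0]: bad value
```

Request:
step_arm([
  {"dx": 0.3,"dy": 0.13},
  {"dx": 0.3,"dy": 0.13},
  {"dx": 0.3,"dy": 0.13},
  {"dx": 0.3,"dy": 0.13},
  {"dx": 0.3,"dy": 0.13},
  {"dx": 0.3,"dy": 0.13},
  {"dx": 0.3,"dy": 0.13},
  {"dx": 0.3,"dy": 0.13},
  {"dx": 0.3,"dy": 0.13},
  {"dx": 0.3,"dy": 0.13},
])

```text
$.plan[0]: bad value
```

Request:
step_arm([
  {"dx": 0,"dy": 0,"dz": 0,"rx": 0,"ry": 0,"rz": -0.09,"claw": 0},
  {"dx": 0,"dy": 0,"dz": 0,"rx": 0,"ry": 0,"rz": -0.09,"claw": 0},
  {"dx": 0,"dy": 0,"dz": 0,"rx": 0,"ry": 0,"rz": -0.09,"claw": 0},
  {"dx": 0,"dy": 0,"dz": 0,"rx": 0,"ry": 0,"rz": -0.09,"claw": 0},
  {"dx": 0,"dy": 0,"dz": 0,"rx": 0,"ry": 0,"rz": -0.09,"claw": 0},
  {"dx": 0,"dy": 0,"dz": 0,"rx": 0,"ry": 0,"rz": -0.09,"claw": 0},
], grip_force=20)

```text
time_s: 1.5
ee_pos: [0.2211, -0.5036, 0.2225]
eef_rot: [3.142, 0.0, 1.268]
force: [-0.3, -0.7, 0.5]
grip_width: 0.0938
grip_force: 0.0
```

Request:
step_arm([
  {"dx": 0.3,"dy": 0.13,"dz": 0,"rx": 0,"ry": 0,"rz": 0,"claw": 0},
  {"dx": 0.3,"dy": 0.13,"dz": 0,"rx": 0,"ry": 0,"rz": 0,"claw": 0},
  {"dx": 0.3,"dy": 0.13,"dz": 0,"rx": 0,"ry": 0,"rz": 0,"claw": 0},
  {"dx": 0.3,"dy": 0.13,"dz": 0,"rx": 0,"ry": 0,"rz": 0,"claw": 0},
  {"dx": 0.3,"dy": 0.13,"dz": 0,"rx": 0,"ry": 0,"rz": 0,"claw": 0},
  {"dx": 0.3,"dy": 0.13,"dz": 0,"rx": 0,"ry": 0,"rz": 0,"claw": 0},
  {"dx": 0.3,"dy": 0.13,"dz": 0,"rx": 0,"ry": 0,"rz": 0,"claw": 0},
  {"dx": 0.3,"dy": 0.13,"dz": 0,"rx": 0,"ry": 0,"rz": 0,"claw": 0},
  {"dx": 0.3,"dy": 0.13,"dz": 0,"rx": 0,"ry": 0,"rz": 0,"claw": 0},
  {"dx": 0.1,"dy": 0.04,"dz": 0,"rx": 0,"ry": 0,"rz": 0,"claw": 0},
])

```text
time_s: 2.5
ee_pos: [0.4228, -0.2718, 0.2225]
eef_rot: [3.141, -0.0, 1.264]
force: [0.2, -0.2, -1.0]
grip_width: 0.0945
grip_force: 0.0
```

```bash
cat >> h.py <<'E'
from scipy.spatial.transform import Rotation as Ro
def wristpts():
    o=telemetry.get_obs(); p=viewer.camera('wrist')
    T=np.array(p['tool_from_camera']); q=dict(p,R=np.eye(3),t=np.zeros(3)); C=pts(q)
    Rt=Ro.from_euler('xyz',o['eef_rot']).as_matrix()
    return o,p,(C@T[:3,:3].T+T[:3,3])@Rt.T+o['ee_pos']
def goto(o,x,y,z,yaw):
    """shift in tool axes (units of 0.1 m) and turn rz (units of 90 deg) needed"""
    R=Ro.from_euler('xyz',o['eef_rot']).as_matrix(); d=R.T@(np.array([x,y,z])-o['ee_pos'])
    dr=(Ro.from_matrix(R.T)*Ro.from_euler('xyz',[np.pi,0,yaw])).as_rotvec()
    print('shift',np.round(d*10,3),'turn',np.round(dr/(np.pi/2),4),'pose',np.round(o['ee_pos'],4),np.round(o['eef_rot'],3))
E
python3 - <<'E'
from h import *
o,p,W=wristpts(); im=p['img'].astype(int); cv2.imwrite('pics/w1.png',p['img'][...,::-1])
r,g,b=im[...,0],im[...,1],im[...,2]; x,y,z=[np.nan_to_num(W[...,i],nan=9) for i in range(3)]
near=(abs(x-.48)<.09)&(abs(y+.21)<.09)
q=W[near&(r>150)&(g<130)&(b<80)&(z>.1)]; print(len(q))
if len(q):
    t=q[q[:,2]>.166]; print(q.mean(0),q.min(0),q.max(0),len(t),cv2.minAreaRect(t[:,:2].astype(np.float32)) if len(t) else '')
q=W[near&(z>.02)&(z<.2)]; print(len(q)); 
q=W[near&(z>.040)&(z<.048)]
if len(q): print(cv2.minEnclosingCircle(q[:,:2].astype(np.float32)))
goto(o,.479,-.2055,.225,np.radians(72.3))
E
```

```text
0
3102
((0.4790152907371521, -0.20237234234809875), 0.039702389389276505)
shift [ 0.802  0.336 -0.025] turn [ 0.0001 -0.0001  0.0015] pose [ 0.4228 -0.2718  0.2225] [ 3.141 -0.     1.264]
```

View pics/w1.png

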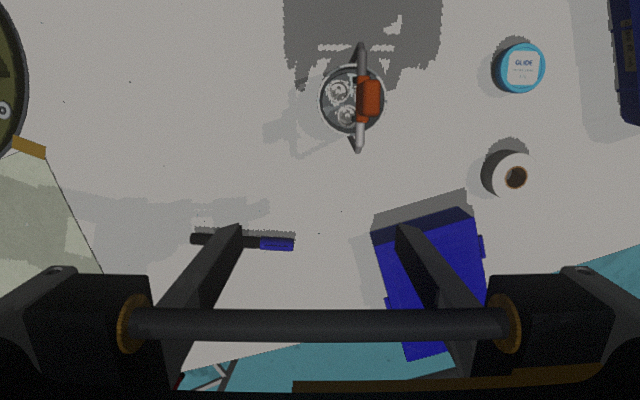

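The wrist view shows the orange grip at (369,97) and the bar running vertically in the picture, so the yaw is right. The block is darker than my threshold, so I'll measure it again.

Run:
```python
from h import *
o,p,W=wristpts(); im=p['img'].astype(int)
r,g,b=im[...,0],im[...,1],im[...,2]; x,y,z=[np.nan_to_num(W[...,i],nan=9) for i in range(3)]
near=(abs(x-.48)<.09)&(abs(y+.21)<.09)
q=W[near&(r>90)&(r>2*b)&(r>g*1.6)&(z>.1)]; t=q[q[:,2]>.166]; print(len(q),q.min(0),q.max(0),len(t),t.mean(0),cv2.minAreaRect(t[:,:2].astype(np.float32)))
q=W[near&(z>.106)&(z<.125)]; print(len(q),q.mean(0)); c=q[:,:2]-q[:,:2].mean(0); w,v=np.linalg.eigh(c.T@c); print(np.degrees(np.arctan2(v[1,1],v[0,1])),np.ptp(c@v[:,1]),cv2.minAreaRect(q[:,:2].astype(np.float32)))
```

```text
632 [ 0.47227182 -0.22180277  0.11793062] [ 0.48961517 -0.18600344  0.17374534] 521 [ 0.4811658  -0.20256182  0.17107373] ((0.48147135972976685, -0.20255568623542786), (0.02239123173058033, 0.01014714129269123), 73.03199768066406)
632 [ 0.48064363 -0.2018794   0.11758294]
72.88180007900586 0.09015195285373365 ((0.480586439371109, -0.20326140522956848), (0.08999542146921158, 0.014687376096844673), 75.92349243164062)
```

Request:
step_arm([
  {"dx": 0.21,"dy": 0.085,"dz": 0,"rx": 0,"ry": 0,"rz": -0.007,"claw": 0},
  {"dx": 0.21,"dy": 0.085,"dz": 0,"rx": 0,"ry": 0,"rz": 0,"claw": 0},
  {"dx": 0.21,"dy": 0.085,"dz": 0,"rx": 0,"ry": 0,"rz": 0,"claw": 0},
  {"dx": 0.2,"dy": 0.085,"dz": 0,"rx": 0,"ry": 0,"rz": 0,"claw": 0},
  {"dx": 0,"dy": 0,"dz": 0.14,"rx": 0,"ry": 0,"rz": 0,"claw": 0.5},
  {"dx": 0,"dy": 0,"dz": 0.14,"rx": 0,"ry": 0,"rz": 0,"claw": 0.5},
  {"dx": 0,"dy": 0,"dz": 0.14,"rx": 0,"ry": 0,"rz": 0,"claw": 0.5},
  {"dx": 0,"dy": 0,"dz": 0.15,"rx": 0,"ry": 0,"rz": 0,"claw": 0.5},
  {"dx": 0,"dy": 0,"dz": 0,"rx": 0,"ry": 0,"rz": 0,"claw": 0.5},
  {"dx": 0,"dy": 0,"dz": 0,"rx": 0,"ry": 0,"rz": 0,"claw": 0.5},
])

```text
time_s: 3.6
ee_pos: [0.4782, -0.2053, 0.1659]
eef_rot: [-3.142, 0.0, 1.272]
force: [0.4, -0.5, 0.6]
grip_width: 0.0496
grip_force: 0.0
```

```bash
cat >> h.py <<'E'
def meanforce(n=10):
    f=[]
    for _ in range(n): viewer.camera('side'); f.append(telemetry.get_obs()['force'])
    f=np.array(f); print('F',f.mean(0).round(3),'sd',f.std(0).round(3)); return f.mean(0)
E
python3 - <<'E'
from h import *
goto(telemetry.get_obs(),.4805,-.203,.165,np.radians(73)); meanforce()
E
```

```text
shift [0.029 0.015 0.009] turn [-0.      0.0001 -0.0013] pose [ 0.4782 -0.2053  0.1659] [-3.142  0.     1.272]
F [ 0.042  0.165 -0.022] sd [0.344 0.468 0.602]
```

Request:
step_arm([
  {"dx": 0.03,"dy": 0.015,"dz": 0.01,"rx": 0,"ry": 0,"rz": 0,"claw": 0.5},
  {"dx": 0,"dy": 0,"dz": 0,"rx": 0,"ry": 0,"rz": 0,"claw": 0.8},
  {"dx": 0,"dy": 0,"dz": 0,"rx": 0,"ry": 0,"rz": 0,"claw": 1},
  {"dx": 0,"dy": 0,"dz": 0,"rx": 0,"ry": 0,"rz": 0,"claw": 1},
  {"dx": 0,"dy": 0,"dz": 0,"rx": 0,"ry": 0,"rz": 0,"claw": 1},
  {"dx": 0,"dy": 0,"dz": 0,"rx": 0,"ry": 0,"rz": 0,"claw": 1},
  {"dx": 0,"dy": 0,"dz": 0,"rx": 0,"ry": 0,"rz": 0,"claw": 1},
], grip_force=25)

```text
time_s: 4.8
ee_pos: [0.4809, -0.202, 0.1644]
eef_rot: [-3.142, -0.0, 1.273]
force: [0.4, -0.2, -0.4]
grip_width: 0.0117
grip_force: 25.0
```

Request:
step_arm([
  {"dx": 0,"dy": 0,"dz": -0.1,"rx": 0,"ry": 0,"rz": 0,"claw": 1},
  {"dx": 0,"dy": 0,"dz": -0.2,"rx": 0,"ry": 0,"rz": 0,"claw": 1},
  {"dx": 0,"dy": 0,"dz": -0.25,"rx": 0,"ry": 0,"rz": 0,"claw": 1},
  {"dx": 0,"dy": 0,"dz": -0.25,"rx": 0,"ry": 0,"rz": 0,"claw": 1},
  {"dx": 0,"dy": 0,"dz": -0.25,"rx": 0,"ry": 0,"rz": 0,"claw": 1},
  {"dx": 0,"dy": 0,"dz": -0.25,"rx": 0,"ry": 0,"rz": 0,"claw": 1},
  {"dx": 0,"dy": 0,"dz": -0.2,"rx": 0,"ry": 0,"rz": -0.04,"claw": 1},
  {"dx": 0,"dy": 0,"dz": -0.1,"rx": 0,"ry": 0,"rz": -0.06,"claw": 1},
  {"dx": 0,"dy": 0,"dz": 0,"rx": 0,"ry": 0,"rz": -0.06,"claw": 1},
  {"dx": 0,"dy": 0,"dz": 0,"rx": 0,"ry": 0,"rz": -0.03,"claw": 1},
])

```text
time_s: 5.8
ee_pos: [0.4807, -0.2019, 0.3253]
eef_rot: [3.141, 0.0, 1.575]
force: [-0.1, -0.6, -2.6]
grip_width: 0.0118
grip_force: 25.0
```

Request:
step_arm([
  {"dx": 0.1,"dy": -0.03,"dz": 0,"rx": 0,"ry": 0,"rz": 0,"claw": 1},
  {"dx": 0.2,"dy": -0.05,"dz": 0,"rx": 0,"ry": 0,"rz": 0,"claw": 1},
  {"dx": 0.25,"dy": -0.07,"dz": 0,"rx": 0,"ry": 0,"rz": 0,"claw": 1},
  {"dx": 0.25,"dy": -0.07,"dz": 0,"rx": 0,"ry": 0,"rz": 0,"claw": 1},
  {"dx": 0.25,"dy": -0.07,"dz": 0,"rx": 0,"ry": 0,"rz": 0,"claw": 1},
  {"dx": 0.25,"dy": -0.07,"dz": 0,"rx": 0,"ry": 0,"rz": 0,"claw": 1},
  {"dx": 0.25,"dy": -0.07,"dz": 0,"rx": 0,"ry": 0,"rz": 0,"claw": 1},
  {"dx": 0.2,"dy": -0.05,"dz": 0,"rx": 0,"ry": 0,"rz": 0,"claw": 1},
  {"dx": 0.15,"dy": -0.03,"dz": 0,"rx": 0,"ry": 0,"rz": 0,"claw": 1},
  {"dx": 0.05,"dy": 0,"dz": 0,"rx": 0,"ry": 0,"rz": 0,"claw": 1},
])

```text
time_s: 6.8
ee_pos: [0.429, -0.0055, 0.3249]
eef_rot: [3.141, -0.0, 1.572]
force: [-0.1, -0.6, -3.1]
grip_width: 0.0121
grip_force: 25.0
```

Run:
```python
from h import *
meanforce(60)
o=telemetry.get_obs(); print(o['time_s'],o['grip_width'])
goto(o,.52,-.008,.325,np.pi/2)
def pca(q):
    c=q[:,:2]-q[:,:2].mean(0); w,v=np.linalg.eigh(c.T@c/len(c)); return np.round(np.degrees(np.arctan2(v[1,1],v[0,1])),1)
for c in ['scene','side']:
    p=viewer.camera(c); cv2.imwrite(f'pics/{c}1.png',p['img'][...,::-1]); W=pts(p); im=p['img'].astype(int); r,g,b=im[...,0],im[...,1],im[...,2]
    x,y,z=[np.nan_to_num(W[...,i],nan=9) for i in range(3)]
    near=(abs(x-.43)<.07)&(abs(y+.01)<.08)
    q=W[near&(r>120)&(r>2*b)&(r>1.6*g)&(z>.2)]; print('orange',len(q),q.mean(0),q.min(0),q.max(0))
    q=W[near&(z>.21)&(z<.27)]; print('legs',len(q),q.mean(0),pca(q),q.min(0),q.max(0))
    q=W[near&(z>.14)&(z<.21)]; print('cup',cv2.minEnclosingCircle(q[:,:2].astype(np.float32)),q.min(0),q.max(0))
    q=W[(abs(x-.505)<.02)&(abs(y+.01)<.04)&(z>.21)&(z<.30)]; print('hook',len(q),q.mean(0),q.min(0),q.max(0))
a=cv2.imread('pics/scene1.png')[120:270,200:440]; b=cv2.imread('pics/side1.png')[120:270,200:440]
cv2.imwrite('pics/c1.png',cv2.resize(np.vstack([a,b]),None,fx=2,fy=2))
```

```text
F [ 0.102 -0.112 -2.572] sd [0.488 0.554 0.519]
9.8 0.011854804680398345
shift [-0.011  0.903 -0.006] turn [ 0.     -0.      0.0004] pose [ 0.4297 -0.007   0.3244] [ 3.142 -0.     1.571]
orange 154 [ 0.42629572 -0.00162515  0.30201855] [ 0.42195571 -0.02236468  0.28016261] [0.43343136 0.01029184 0.33158517]
legs 172 [ 0.43620077 -0.00512019  0.24229789] 91.1 [ 0.42435746 -0.0547205   0.21029878] [0.49976214 0.03850086 0.26989306]
cup ((0.427513986825943, -0.0069536566734313965), 0.04150879755616188) [ 0.39159244 -0.04842447  0.15960278] [0.4634001  0.03445307 0.20942115]
hook 63 [ 0.50752273 -0.0064129   0.2426093 ] [ 0.49015062 -0.01445699  0.22792441] [ 0.5249215  -0.00066644  0.25825847]
orange 80 [ 0.43040961 -0.01962866  0.30729994] [ 0.42545287 -0.02835934  0.27921012] [ 0.43523701 -0.00254105  0.32980412]
legs 91 [ 0.43849078 -0.02180749  0.23827906] 85.1 [ 0.42596579 -0.05716403  0.21008344] [0.49970985 0.03576557 0.26980739]
cup ((0.4318311810493469, -0.010257694870233536), 0.04475109651684761) [ 0.39496591 -0.05490634  0.15920169] [0.46652446 0.03439095 0.20876361]
hook 47 [ 0.50972565 -0.01149615  0.24418176] [ 0.49468011 -0.01815538  0.23000702] [0.52486632 0.00080403 0.25803243]
```

View pics/c1.png

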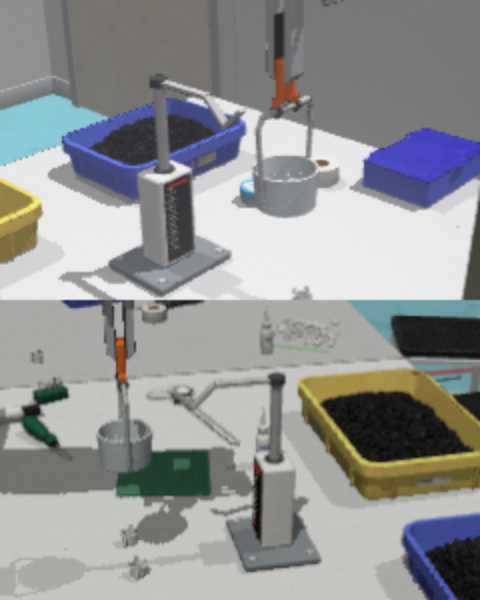

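The crops show the carrier hanging upright in the jaws in front of the hook tip, with its bar above the tip. The weight is about 2.55 N, so I expect about 51 mm of sink.

Request:
step_arm([
  {"dx": -0.01,"dy": 0.05,"dz": -0.02,"rx": 0,"ry": 0,"rz": 0,"claw": 1},
  {"dx": 0,"dy": 0.1,"dz": 0,"rx": 0,"ry": 0,"rz": 0,"claw": 1},
  {"dx": 0,"dy": 0.1,"dz": 0,"rx": 0,"ry": 0,"rz": 0,"claw": 1},
  {"dx": 0,"dy": 0.1,"dz": 0,"rx": 0,"ry": 0,"rz": 0,"claw": 1},
  {"dx": 0,"dy": 0.1,"dz": 0,"rx": 0,"ry": 0,"rz": 0,"claw": 1},
  {"dx": 0,"dy": 0.1,"dz": 0,"rx": 0,"ry": 0,"rz": 0,"claw": 1},
  {"dx": 0,"dy": 0.1,"dz": 0,"rx": 0,"ry": 0,"rz": 0,"claw": 1},
  {"dx": 0,"dy": 0.1,"dz": 0,"rx": 0,"ry": 0,"rz": 0,"claw": 1},
  {"dx": 0,"dy": 0.1,"dz": 0,"rx": 0,"ry": 0,"rz": 0,"claw": 1},
  {"dx": 0,"dy": 0.05,"dz": 0,"rx": 0,"ry": 0,"rz": 0,"claw": 1},
])

```text
time_s: 10.9
ee_pos: [0.5206, -0.0079, 0.3262]
eef_rot: [-3.141, -0.0, 1.572]
force: [-0.4, -0.0, -3.5]
grip_width: 0.012
grip_force: 25.0
```

Run:
```python
from h import *
o=telemetry.get_obs(); goto(o,.5205,-.008,.2895,np.pi/2)
A=[]
for c,(u,v) in {'scene':(270,130),'side':(250,130)}.items():
    p=viewer.camera(c); a=p['img'][v:v+70,u:u+100,::-1]; A.append(cv2.resize(a,None,fx=6,fy=4))
    W=pts(p); x,y,z=[np.nan_to_num(W[...,i],nan=9) for i in range(3)]
    q=W[(abs(x-.56)<.03)&(abs(y+.01)<.04)&(z>.2)&(z<.29)]; print('arm',len(q),q.mean(0),q.min(0),q.max(0))
cv2.imwrite('pics/c2.png',np.vstack(A))
```

```text
shift [-0.001 -0.001  0.367] turn [-0.0002 -0.      0.0005] pose [ 0.5206 -0.0079  0.3262] [-3.141 -0.     1.572]
arm 157 [ 0.55144589 -0.01071364  0.2352223 ] [ 0.53009826 -0.04286267  0.20010512] [0.58962619 0.02691345 0.26441559]
arm 145 [ 0.55483161 -0.0101585   0.23797799] [ 0.53022169 -0.04606911  0.20005057] [0.58894115 0.02488057 0.26486064]
```

View pics/c2.png

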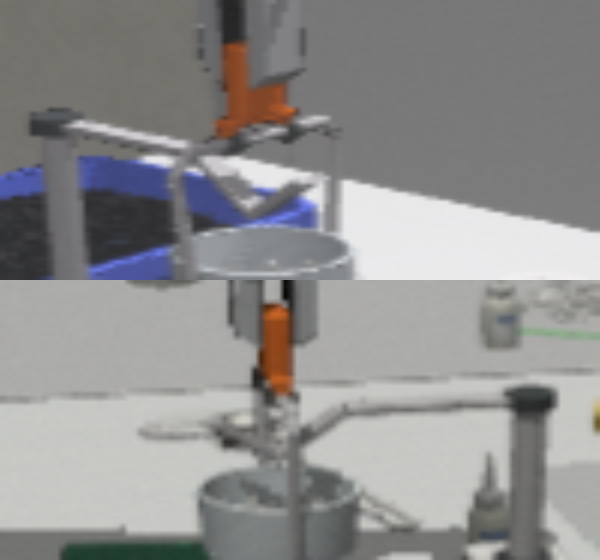

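The crops show the V hook centred under the bar between the collars, with the fingers clear of the arm. I'll lower it slowly.

Request:
step_arm([
  {"dx": 0,"dy": 0,"dz": 0.03,"rx": 0,"ry": 0,"rz": 0,"claw": 1},
  {"dx": 0,"dy": 0,"dz": 0.04,"rx": 0,"ry": 0,"rz": 0,"claw": 1},
  {"dx": 0,"dy": 0,"dz": 0.04,"rx": 0,"ry": 0,"rz": 0,"claw": 1},
  {"dx": 0,"dy": 0,"dz": 0.04,"rx": 0,"ry": 0,"rz": 0,"claw": 1},
  {"dx": 0,"dy": 0,"dz": 0.04,"rx": 0,"ry": 0,"rz": 0,"claw": 1},
  {"dx": 0,"dy": 0,"dz": 0.04,"rx": 0,"ry": 0,"rz": 0,"claw": 1},
  {"dx": 0,"dy": 0,"dz": 0.03,"rx": 0,"ry": 0,"rz": 0,"claw": 1},
  {"dx": 0,"dy": 0,"dz": 0.02,"rx": 0,"ry": 0,"rz": 0,"claw": 1},
  {"dx": 0,"dy": 0,"dz": 0.02,"rx": 0,"ry": 0,"rz": 0,"claw": 1},
  {"dx": 0,"dy": 0,"dz": 0.02,"rx": 0,"ry": 0,"rz": 0,"claw": 1},
])

```text
time_s: 12.0
ee_pos: [0.5198, -0.0079, 0.2944]
eef_rot: [3.141, 0.0, 1.571]
force: [-0.9, 0.9, -2.6]
grip_width: 0.0119
grip_force: 25.0
```

Request:
step_arm([
  {"dx": 0,"dy": 0,"dz": 0.02,"rx": 0,"ry": 0,"rz": 0,"claw": 1},
  {"dx": 0,"dy": 0,"dz": 0.02,"rx": 0,"ry": 0,"rz": 0,"claw": 1},
  {"dx": 0,"dy": 0,"dz": 0.02,"rx": 0,"ry": 0,"rz": 0,"claw": 1},
  {"dx": 0,"dy": 0,"dz": 0.02,"rx": 0,"ry": 0,"rz": 0,"claw": 1},
  {"dx": 0,"dy": 0,"dz": 0.02,"rx": 0,"ry": 0,"rz": 0,"claw": 1},
  {"dx": 0,"dy": 0,"dz": 0.02,"rx": 0,"ry": 0,"rz": 0,"claw": 1},
  {"dx": 0,"dy": 0,"dz": 0.03,"rx": 0,"ry": 0,"rz": 0,"claw": 1},
  {"dx": 0,"dy": 0,"dz": 0.03,"rx": 0,"ry": 0,"rz": 0,"claw": 1},
  {"dx": 0,"dy": 0,"dz": 0.03,"rx": 0,"ry": 0,"rz": 0,"claw": 1},
  {"dx": 0,"dy": 0,"dz": 0.03,"rx": 0,"ry": 0,"rz": 0,"claw": 1},
])

```text
time_s: 13.0
ee_pos: [0.5198, -0.0079, 0.2702]
eef_rot: [3.141, -0.0, 1.571]
force: [1.6, -0.1, -1.4]
grip_width: 0.0119
grip_force: 25.0
```

```bash
cat >> h.py <<'E'
def armz():
    for c in ['scene','side']:
        p=viewer.camera(c); W=pts(p); x,y,z=[np.nan_to_num(W[...,i],nan=9) for i in range(3)]
        q=W[(abs(x-.60)<.018)&(abs(y+.01)<.02)&(z>.15)&(z<.29)]; print(c,'arm z',q[:,2].mean().round(4),q[:,2].max().round(4), 'ref', end=' ')
        W=np.load(c+'.npy'); x,y,z=[np.nan_to_num(W[...,i],nan=9) for i in range(3)]
        q=W[(abs(x-.60)<.018)&(abs(y+.01)<.02)&(z>.15)&(z<.29)]; print(q[:,2].mean().round(4),q[:,2].max().round(4))
E
python3 - <<'E'
from h import *
f=meanforce(20); o=telemetry.get_obs(); goto(o,.5205,-.008,.2385,np.pi/2); armz(); print(o['moment'])
E
```

```text
F [ 0.644 -0.017 -1.73 ] sd [0.564 0.471 0.543]
shift [-0.001  0.007  0.319] turn [ 0.     -0.      0.0004] pose [ 0.5198 -0.0079  0.2704] [ 3.142 -0.     1.571]
scene arm z 0.2421 0.2448 ref 0.2614 0.2643
side arm z 0.2419 0.2463 ref 0.2614 0.2653
[-0.00317131 -0.27035911 -0.02113072]
```

Request:
step_arm([
  {"dx": 0,"dy": 0.01,"dz": 0.02,"rx": 0,"ry": 0,"rz": 0,"claw": 1},
  {"dx": 0,"dy": 0,"dz": 0.03,"rx": 0,"ry": 0,"rz": 0,"claw": 1},
  {"dx": 0,"dy": 0,"dz": 0.03,"rx": 0,"ry": 0,"rz": 0,"claw": 1},
  {"dx": 0,"dy": 0,"dz": 0.03,"rx": 0,"ry": 0,"rz": 0,"claw": 1},
  {"dx": 0,"dy": 0,"dz": 0.03,"rx": 0,"ry": 0,"rz": 0,"claw": 1},
  {"dx": 0,"dy": 0,"dz": 0.03,"rx": 0,"ry": 0,"rz": 0,"claw": 1},
  {"dx": 0,"dy": 0,"dz": 0.03,"rx": 0,"ry": 0,"rz": 0,"claw": 1},
  {"dx": 0,"dy": 0,"dz": 0.02,"rx": 0,"ry": 0,"rz": 0,"claw": 1},
  {"dx": 0,"dy": 0,"dz": 0.02,"rx": 0,"ry": 0,"rz": 0,"claw": 1},
  {"dx": 0,"dy": 0,"dz": 0.01,"rx": 0,"ry": 0,"rz": 0,"claw": 1},
])

```text
time_s: 15.1
ee_pos: [0.5207, -0.0079, 0.2453]
eef_rot: [-3.141, -0.0, 1.571]
force: [-2.1, 0.0, 0.1]
grip_width: 0.0117
grip_force: 25.0
```

Run:
```python
from h import *
f=meanforce(30); o=telemetry.get_obs(); goto(o,.5205,-.008,.2385,np.pi/2); armz(); print(o['moment'],o['time_s'])
```

```text
F [-2.83   0.023 -0.436] sd [0.614 0.494 0.314]
shift [-0.001 -0.002  0.069] turn [-0.     -0.      0.0004] pose [ 0.5207 -0.0079  0.2454] [-3.142 -0.     1.571]
scene arm z 0.2178 0.2205 ref 0.2614 0.2643
side arm z 0.2176 0.2213 ref 0.2614 0.2653
[-0.04114731  0.64015586  0.01408446] 16.6
```

Request:
step_arm([
  {"dx": 0,"dy": -0.003,"dz": 0.01,"rx": 0,"ry": 0,"rz": 0,"claw": 1},
  {"dx": 0,"dy": -0.003,"dz": 0.02,"rx": 0,"ry": 0,"rz": 0,"claw": 1},
  {"dx": 0,"dy": -0.001,"dz": 0.02,"rx": 0,"ry": 0,"rz": 0,"claw": 1},
  {"dx": 0,"dy": 0,"dz": 0.02,"rx": 0,"ry": 0,"rz": 0,"claw": 1},
  {"dx": 0,"dy": 0,"dz": 0.015,"rx": 0,"ry": 0,"rz": 0,"claw": 1},
  {"dx": 0,"dy": 0,"dz": 0,"rx": 0,"ry": 0,"rz": 0,"claw": 1},
  {"dx": 0,"dy": 0,"dz": 0,"rx": 0,"ry": 0,"rz": 0,"claw": 1},
])

```text
time_s: 17.4
ee_pos: [0.5203, -0.0079, 0.2371]
eef_rot: [3.141, 0.0, 1.571]
force: [3.9, -0.2, 0.2]
grip_width: 0.0122
grip_force: 25.0
```

Run:
```python
from h import *
f=meanforce(30); o=telemetry.get_obs(); goto(o,.5205,-.008,.2367,np.pi/2); armz(); print(o['moment'],o['time_s'])
```

```text
F [ 4.905  0.011 -0.136] sd [0.734 0.518 0.438]
shift [-0.001  0.003  0.003] turn [0.0003 0.     0.0004] pose [ 0.5202 -0.0079  0.237 ] [3.141 0.    1.571]
scene arm z 0.2094 0.2121 ref 0.2614 0.2643
side arm z 0.2091 0.213 ref 0.2614 0.2653
[-0.03575594 -1.26571195  0.0503749 ] 18.9
```

Request:
step_arm([
  {"dx": 0,"dy": 0.003,"dz": 0,"rx": 0,"ry": 0,"rz": 0,"claw": 1},
  {"dx": 0,"dy": 0,"dz": 0.003,"rx": 0,"ry": 0,"rz": 0,"claw": 1},
  {"dx": 0,"dy": 0,"dz": 0,"rx": 0,"ry": 0,"rz": 0,"claw": 1},
])

```text
time_s: 19.3
ee_pos: [0.5203, -0.0079, 0.2366]
eef_rot: [-3.141, 0.0, 1.571]
force: [3.4, 0.1, -0.1]
grip_width: 0.0117
grip_force: 25.0
```

Run:
```python
from h import *
f=meanforce(24); o=telemetry.get_obs(); goto(o,.5205,-.008,.2367,np.pi/2); armz(); print(o['moment'],o['time_s'])
```

```text
F [ 3.443 -0.012  0.099] sd [0.501 0.436 0.424]
shift [-0.001  0.002 -0.001] turn [-0.      0.      0.0004] pose [ 0.5203 -0.0079  0.2366] [-3.142  0.     1.571]
scene arm z 0.2092 0.2123 ref 0.2614 0.2643
side arm z 0.209 0.2129 ref 0.2614 0.2653
[-0.04317474 -0.76990474 -0.02942945] 20.5
```

Request:
step_arm([
  {"dx": 0,"dy": 0.005,"dz": 0,"rx": 0,"ry": 0,"rz": 0,"claw": 1},
  {"dx": 0,"dy": 0,"dz": 0,"rx": 0,"ry": 0,"rz": 0,"claw": 1},
], grip_force=10)

```text
time_s: 20.8
ee_pos: [0.5206, -0.0079, 0.2365]
eef_rot: [-3.141, -0.0, 1.571]
force: [0.3, 0.3, 0.1]
grip_width: 0.0119
grip_force: 10.0
```

Run:
```python
from h import *
f=meanforce(16); o=telemetry.get_obs(); goto(o,.5205,-.008,.2367,np.pi/2); print(o['moment'],o['time_s'],o['grip_force'])
```

```text
Traceback (most recent call last):
  File "h.py", line 24, in meanforce
    for _ in range(n): viewer.camera('side'); f.append(telemetry.get_obs()['force'])
                       ~~~~~~~~~~~~~^^^^^^^^
ValueError: 200 camera calls are used up
```

Request:
step_arm([
  {"dx": 0,"dy": 0,"dz": 0,"rx": 0,"ry": 0,"rz": 0,"claw": 1},
  {"dx": 0,"dy": 0,"dz": 0,"rx": 0,"ry": 0,"rz": 0,"claw": 1},
  {"dx": 0,"dy": 0,"dz": 0,"rx": 0,"ry": 0,"rz": 0,"claw": 0.86},
  {"dx": 0,"dy": 0,"dz": 0,"rx": 0,"ry": 0,"rz": 0,"claw": 0.84},
  {"dx": 0,"dy": 0,"dz": 0,"rx": 0,"ry": 0,"rz": 0,"claw": 0.8},
  {"dx": 0,"dy": 0,"dz": 0,"rx": 0,"ry": 0,"rz": 0,"claw": 0.7},
  {"dx": 0,"dy": 0,"dz": 0,"rx": 0,"ry": 0,"rz": 0,"claw": 0.6},
  {"dx": 0,"dy": 0,"dz": 0,"rx": 0,"ry": 0,"rz": 0,"claw": 0.6},
], grip_force=3)

```text
time_s: 22.1
ee_pos: [0.5209, -0.0079, 0.2366]
eef_rot: [3.142, -0.0, 1.571]
force: [0.4, 0.2, 0.8]
grip_width: 0.037
grip_force: 0.0
```

Request:
step_arm([
  {"dx": 0,"dy": 0,"dz": 0,"rx": 0,"ry": 0,"rz": 0,"claw": 0.6},
  {"dx": 0,"dy": 0,"dz": 0,"rx": 0,"ry": 0,"rz": 0,"claw": 0.6},
  {"dx": 0,"dy": 0,"dz": 0,"rx": 0,"ry": 0,"rz": 0,"claw": 0.6},
  {"dx": 0,"dy": 0,"dz": 0,"rx": 0,"ry": 0,"rz": 0,"claw": 0.6},
  {"dx": 0,"dy": 0,"dz": 0,"rx": 0,"ry": 0,"rz": 0,"claw": 0.6},
  {"dx": 0,"dy": 0,"dz": 0,"rx": 0,"ry": 0,"rz": 0,"claw": 0.6},
  {"dx": 0,"dy": 0,"dz": 0,"rx": 0,"ry": 0,"rz": 0,"claw": 0.6},
  {"dx": 0,"dy": 0,"dz": 0,"rx": 0,"ry": 0,"rz": 0,"claw": 0.6},
  {"dx": 0,"dy": 0,"dz": 0,"rx": 0,"ry": 0,"rz": 0,"claw": 0.6},
  {"dx": 0,"dy": 0,"dz": 0,"rx": 0,"ry": 0,"rz": 0,"claw": 0.6},
])

```text
time_s: 23.1
ee_pos: [0.5208, -0.0079, 0.2367]
eef_rot: [3.142, -0.0, 1.572]
force: [-0.4, 0.1, -0.5]
grip_width: 0.0376
grip_force: 0.0
```

Request:
step_arm([
  {"dx": 0,"dy": 0,"dz": 0,"rx": 0,"ry": 0,"rz": 0,"claw": 0.6},
  {"dx": 0,"dy": 0,"dz": 0,"rx": 0,"ry": 0,"rz": 0,"claw": 0.6},
  {"dx": 0,"dy": 0,"dz": 0,"rx": 0,"ry": 0,"rz": 0,"claw": 0.6},
  {"dx": 0,"dy": 0,"dz": 0,"rx": 0,"ry": 0,"rz": 0,"claw": 0.6},
  {"dx": 0,"dy": 0,"dz": 0,"rx": 0,"ry": 0,"rz": 0,"claw": 0.6},
  {"dx": 0,"dy": 0,"dz": 0,"rx": 0,"ry": 0,"rz": 0,"claw": 0.6},
  {"dx": 0,"dy": 0,"dz": 0,"rx": 0,"ry": 0,"rz": 0,"claw": 0.6},
  {"dx": 0,"dy": 0,"dz": 0,"rx": 0,"ry": 0,"rz": 0,"claw": 0.6},
  {"dx": 0,"dy": 0,"dz": 0,"rx": 0,"ry": 0,"rz": 0,"claw": 0.6},
  {"dx": 0,"dy": 0,"dz": 0,"rx": 0,"ry": 0,"rz": 0,"claw": 0.6},
])

```text
time_s: 24.1
ee_pos: [0.5209, -0.0079, 0.2367]
eef_rot: [3.142, -0.0, 1.572]
force: [0.8, 0.2, -0.5]
grip_width: 0.0378
grip_force: 0.0
```

Request:
step_arm([
  {"dx": 0,"dy": 0,"dz": 0,"rx": 0,"ry": 0,"rz": 0,"claw": 0.6},
  {"dx": 0,"dy": 0,"dz": 0,"rx": 0,"ry": 0,"rz": 0,"claw": 0.6},
  {"dx": 0,"dy": 0,"dz": 0,"rx": 0,"ry": 0,"rz": 0,"claw": 0.6},
  {"dx": 0,"dy": 0,"dz": 0,"rx": 0,"ry": 0,"rz": 0,"claw": 0.6},
  {"dx": 0,"dy": 0,"dz": 0,"rx": 0,"ry": 0,"rz": 0,"claw": 0.6},
  {"dx": 0,"dy": 0,"dz": 0,"rx": 0,"ry": 0,"rz": 0,"claw": 0.6},
  {"dx": 0,"dy": 0,"dz": 0,"rx": 0,"ry": 0,"rz": 0,"claw": 0.6},
  {"dx": 0,"dy": 0,"dz": 0,"rx": 0,"ry": 0,"rz": 0,"claw": 0.6},
  {"dx": 0,"dy": 0,"dz": 0,"rx": 0,"ry": 0,"rz": 0,"claw": 0.6},
  {"dx": 0,"dy": 0,"dz": 0,"rx": 0,"ry": 0,"rz": 0,"claw": 0.6},
])

```text
time_s: 25.1
ee_pos: [0.5208, -0.0079, 0.2367]
eef_rot: [3.142, -0.0, 1.571]
force: [-0.5, -0.1, 0.1]
grip_width: 0.0375
grip_force: 0.0
```

Request:
step_arm([
  {"dx": 0,"dy": 0,"dz": 0,"rx": 0,"ry": 0,"rz": 0,"claw": 0.6},
  {"dx": 0,"dy": 0,"dz": 0,"rx": 0,"ry": 0,"rz": 0,"claw": 0.6},
  {"dx": 0,"dy": 0,"dz": 0,"rx": 0,"ry": 0,"rz": 0,"claw": 0.6},
  {"dx": 0,"dy": 0,"dz": 0,"rx": 0,"ry": 0,"rz": 0,"claw": 0.6},
  {"dx": 0,"dy": 0,"dz": 0,"rx": 0,"ry": 0,"rz": 0,"claw": 0.6},
  {"dx": 0,"dy": 0,"dz": 0,"rx": 0,"ry": 0,"rz": 0,"claw": 0.6},
  {"dx": 0,"dy": 0,"dz": 0,"rx": 0,"ry": 0,"rz": 0,"claw": 0.6},
  {"dx": 0,"dy": 0,"dz": 0,"rx": 0,"ry": 0,"rz": 0,"claw": 0.6},
  {"dx": 0,"dy": 0,"dz": 0,"rx": 0,"ry": 0,"rz": 0,"claw": 0.6},
  {"dx": 0,"dy": 0,"dz": 0,"rx": 0,"ry": 0,"rz": 0,"claw": 0.6},
])

```text
time_s: 26.1
ee_pos: [0.5208, -0.0079, 0.2367]
eef_rot: [3.142, 0.0, 1.572]
force: [0.1, -0.0, -0.7]
grip_width: 0.0375
grip_force: 0.0
```

Request:
step_arm([
  {"dx": 0,"dy": 0,"dz": 0,"rx": 0,"ry": 0,"rz": 0,"claw": 0.6},
  {"dx": 0,"dy": 0,"dz": 0,"rx": 0,"ry": 0,"rz": 0,"claw": 0.6},
  {"dx": 0,"dy": 0,"dz": 0,"rx": 0,"ry": 0,"rz": 0,"claw": 0.6},
  {"dx": 0,"dy": 0,"dz": 0,"rx": 0,"ry": 0,"rz": 0,"claw": 0.6},
  {"dx": 0,"dy": 0,"dz": 0,"rx": 0,"ry": 0,"rz": 0,"claw": 0.6},
  {"dx": 0,"dy": 0,"dz": 0,"rx": 0,"ry": 0,"rz": 0,"claw": 0.6},
  {"dx": 0,"dy": 0,"dz": 0,"rx": 0,"ry": 0,"rz": 0,"claw": 0.6},
  {"dx": 0,"dy": 0,"dz": 0,"rx": 0,"ry": 0,"rz": 0,"claw": 0.6},
  {"dx": 0,"dy": 0,"dz": 0,"rx": 0,"ry": 0,"rz": 0,"claw": 0.6},
  {"dx": 0,"dy": 0,"dz": 0,"rx": 0,"ry": 0,"rz": 0,"claw": 0.6},
])

```text
time_s: 27.1
ee_pos: [0.5209, -0.0079, 0.2367]
eef_rot: [3.142, 0.0, 1.571]
force: [0.5, 1.3, 0.7]
grip_width: 0.0373
grip_force: 0.0
```

Request:
step_arm([
  {"dx": 0,"dy": 0,"dz": 0,"rx": 0,"ry": 0,"rz": 0,"claw": 0.75},
  {"dx": 0,"dy": 0,"dz": 0,"rx": 0,"ry": 0,"rz": 0,"claw": 0.8},
  {"dx": 0,"dy": 0,"dz": 0,"rx": 0,"ry": 0,"rz": 0,"claw": 0.83},
  {"dx": 0,"dy": 0,"dz": 0,"rx": 0,"ry": 0,"rz": 0,"claw": 0.85},
  {"dx": 0,"dy": 0,"dz": 0,"rx": 0,"ry": 0,"rz": 0,"claw": 0.86},
  {"dx": 0,"dy": 0,"dz": 0,"rx": 0,"ry": 0,"rz": 0,"claw": 0.87},
  {"dx": 0,"dy": 0,"dz": 0,"rx": 0,"ry": 0,"rz": 0,"claw": 0.88},
  {"dx": 0,"dy": 0,"dz": 0,"rx": 0,"ry": 0,"rz": 0,"claw": 0.9},
  {"dx": 0,"dy": 0,"dz": 0,"rx": 0,"ry": 0,"rz": 0,"claw": 1},
  {"dx": 0,"dy": 0,"dz": 0,"rx": 0,"ry": 0,"rz": 0,"claw": 1},
], grip_force=5)

```text
time_s: 28.1
ee_pos: [0.5208, -0.0079, 0.2366]
eef_rot: [-3.141, -0.0, 1.571]
force: [-2.1, 0.0, 0.6]
grip_width: 0.012
grip_force: 5.0
```

Request:
step_arm([
  {"dx": 0,"dy": 0,"dz": 0,"rx": 0,"ry": 0,"rz": 0,"claw": 1},
  {"dx": 0,"dy": 0,"dz": 0,"rx": 0,"ry": 0,"rz": 0,"claw": 1},
  {"dx": 0,"dy": 0,"dz": -0.01,"rx": 0,"ry": 0,"rz": 0,"claw": 1},
  {"dx": 0,"dy": 0,"dz": -0.02,"rx": 0,"ry": 0,"rz": 0,"claw": 1},
  {"dx": 0,"dy": 0,"dz": -0.03,"rx": 0,"ry": 0,"rz": 0,"claw": 1},
  {"dx": 0,"dy": 0,"dz": -0.03,"rx": 0,"ry": 0,"rz": 0,"claw": 1},
  {"dx": 0,"dy": 0,"dz": -0.03,"rx": 0,"ry": 0,"rz": 0,"claw": 1},
  {"dx": 0,"dy": 0,"dz": -0.03,"rx": 0,"ry": 0,"rz": 0,"claw": 1},
  {"dx": 0,"dy": 0,"dz": -0.03,"rx": 0,"ry": 0,"rz": 0,"claw": 1},
  {"dx": 0,"dy": 0,"dz": -0.03,"rx": 0,"ry": 0,"rz": 0,"claw": 1},
], grip_force=25)

```text
time_s: 29.1
ee_pos: [0.5208, -0.0079, 0.2579]
eef_rot: [-3.142, 0.0, 1.571]
force: [-2.9, 1.1, -0.9]
grip_width: 0.0118
grip_force: 25.0
```

Request:
step_arm([
  {"dx": 0,"dy": -0.003,"dz": -0.03,"rx": 0,"ry": 0,"rz": 0,"claw": 1},
  {"dx": 0,"dy": 0,"dz": -0.03,"rx": 0,"ry": 0,"rz": 0,"claw": 1},
  {"dx": 0,"dy": 0,"dz": -0.03,"rx": 0,"ry": 0,"rz": 0,"claw": 1},
  {"dx": 0,"dy": 0,"dz": -0.03,"rx": 0,"ry": 0,"rz": 0,"claw": 1},
  {"dx": 0,"dy": 0,"dz": -0.03,"rx": 0,"ry": 0,"rz": 0,"claw": 1},
  {"dx": 0,"dy": 0,"dz": -0.03,"rx": 0,"ry": 0,"rz": 0,"claw": 1},
  {"dx": 0,"dy": 0,"dz": -0.02,"rx": 0,"ry": 0,"rz": 0,"claw": 1},
  {"dx": 0,"dy": 0,"dz": -0.02,"rx": 0,"ry": 0,"rz": 0,"claw": 1},
  {"dx": 0,"dy": 0,"dz": -0.02,"rx": 0,"ry": 0,"rz": 0,"claw": 1},
  {"dx": 0,"dy": 0,"dz": -0.02,"rx": 0,"ry": 0,"rz": 0,"claw": 1},
])

```text
time_s: 30.1
ee_pos: [0.5206, -0.0079, 0.2838]
eef_rot: [3.141, -0.0, 1.571]
force: [0.6, -0.4, -1.8]
grip_width: 0.0119
grip_force: 25.0
```

Request:
step_arm([
  {"dx": 0,"dy": 0,"dz": -0.02,"rx": 0,"ry": 0,"rz": 0,"claw": 1},
  {"dx": 0,"dy": 0,"dz": -0.02,"rx": 0,"ry": 0,"rz": 0,"claw": 1},
  {"dx": 0,"dy": 0,"dz": -0.02,"rx": 0,"ry": 0,"rz": 0,"claw": 1},
  {"dx": 0,"dy": 0,"dz": -0.03,"rx": 0,"ry": 0,"rz": 0,"claw": 1},
  {"dx": 0,"dy": 0,"dz": -0.05,"rx": 0,"ry": 0,"rz": 0,"claw": 1},
  {"dx": 0,"dy": 0,"dz": -0.06,"rx": 0,"ry": 0,"rz": 0,"claw": 1},
  {"dx": 0,"dy": 0,"dz": -0.06,"rx": 0,"ry": 0,"rz": 0,"claw": 1},
  {"dx": 0,"dy": 0,"dz": -0.06,"rx": 0,"ry": 0,"rz": 0,"claw": 1},
  {"dx": 0,"dy": 0,"dz": -0.06,"rx": 0,"ry": 0,"rz": 0,"claw": 1},
  {"dx": 0,"dy": 0,"dz": -0.03,"rx": 0,"ry": 0,"rz": 0,"claw": 1},
])

```text
time_s: 31.1
ee_pos: [0.5206, -0.0079, 0.3254]
eef_rot: [3.141, 0.0, 1.571]
force: [0.4, -0.8, -2.8]
grip_width: 0.0116
grip_force: 25.0
```

Request:
step_arm([
  {"dx": 0,"dy": -0.05,"dz": 0,"rx": 0,"ry": 0,"rz": 0,"claw": 1},
  {"dx": 0,"dy": -0.1,"dz": 0,"rx": 0,"ry": 0,"rz": 0,"claw": 1},
  {"dx": 0,"dy": -0.1,"dz": 0,"rx": 0,"ry": 0,"rz": 0,"claw": 1},
  {"dx": 0,"dy": -0.1,"dz": 0,"rx": 0,"ry": 0,"rz": 0,"claw": 1},
  {"dx": 0,"dy": -0.1,"dz": 0,"rx": 0,"ry": 0,"rz": 0,"claw": 1},
  {"dx": 0,"dy": -0.1,"dz": 0,"rx": 0,"ry": 0,"rz": 0,"claw": 1},
  {"dx": 0,"dy": -0.1,"dz": 0,"rx": 0,"ry": 0,"rz": 0,"claw": 1},
  {"dx": 0,"dy": -0.1,"dz": 0,"rx": 0,"ry": 0,"rz": 0,"claw": 1},
  {"dx": 0,"dy": -0.1,"dz": 0,"rx": 0,"ry": 0,"rz": 0,"claw": 1},
  {"dx": 0,"dy": -0.1,"dz": 0,"rx": 0,"ry": 0,"rz": 0,"claw": 1},
])

```text
time_s: 32.1
ee_pos: [0.4247, -0.008, 0.3247]
eef_rot: [3.142, 0.0, 1.571]
force: [-0.5, 0.3, -2.5]
grip_width: 0.0117
grip_force: 25.0
```

Request:
step_arm([
  {"dx": 0.1,"dy": 0,"dz": 0,"rx": 0,"ry": 0,"rz": 0,"claw": 1},
  {"dx": 0.2,"dy": 0,"dz": 0,"rx": 0,"ry": 0,"rz": 0,"claw": 1},
  {"dx": 0.25,"dy": 0,"dz": 0,"rx": 0,"ry": 0,"rz": 0,"claw": 1},
  {"dx": 0.25,"dy": 0,"dz": 0,"rx": 0,"ry": 0,"rz": 0,"claw": 1},
  {"dx": 0.3,"dy": 0,"dz": 0,"rx": 0,"ry": 0,"rz": 0,"claw": 1},
  {"dx": 0.3,"dy": 0.1,"dz": 0,"rx": 0,"ry": 0,"rz": 0,"claw": 1},
  {"dx": 0.3,"dy": 0.2,"dz": 0,"rx": 0,"ry": 0,"rz": 0,"claw": 1},
  {"dx": 0.3,"dy": 0.25,"dz": 0,"rx": 0,"ry": 0,"rz": 0,"claw": 1},
  {"dx": 0.25,"dy": 0.25,"dz": 0,"rx": 0,"ry": 0,"rz": 0,"claw": 1},
  {"dx": 0.15,"dy": 0.1,"dz": 0,"rx": 0,"ry": 0,"rz": 0,"claw": 1},
])

```text
time_s: 33.1
ee_pos: [0.5164, 0.2345, 0.3236]
eef_rot: [-3.141, 0.0, 1.572]
force: [-0.4, -0.5, -3.3]
grip_width: 0.0115
grip_force: 25.0
```

Run:
```python
from h import *
o=telemetry.get_obs(); goto(o,.515,.2317,.1704,np.pi/2); print(o['time_s'])
```

```text
shift [-0.027 -0.012  1.532] turn [-0.0007  0.0001  0.0011] pose [0.5164 0.2345 0.3236] [-3.141  0.     1.572]
33.1
```

Request:
step_arm([
  {"dx": -0.03,"dy": -0.01,"dz": 0.1,"rx": 0,"ry": 0,"rz": 0,"claw": 1},
  {"dx": 0,"dy": 0,"dz": 0.2,"rx": 0,"ry": 0,"rz": 0,"claw": 1},
  {"dx": 0,"dy": 0,"dz": 0.2,"rx": 0,"ry": 0,"rz": 0,"claw": 1},
  {"dx": 0,"dy": 0,"dz": 0.2,"rx": 0,"ry": 0,"rz": 0,"claw": 1},
  {"dx": 0,"dy": 0,"dz": 0.2,"rx": 0,"ry": 0,"rz": 0,"claw": 1},
  {"dx": 0,"dy": 0,"dz": 0.2,"rx": 0,"ry": 0,"rz": 0,"claw": 1},
  {"dx": 0,"dy": 0,"dz": 0.15,"rx": 0,"ry": 0,"rz": 0,"claw": 1},
  {"dx": 0,"dy": 0,"dz": 0.1,"rx": 0,"ry": 0,"rz": 0,"claw": 1},
  {"dx": 0,"dy": 0,"dz": 0.06,"rx": 0,"ry": 0,"rz": 0,"claw": 1},
  {"dx": 0,"dy": 0,"dz": 0.04,"rx": 0,"ry": 0,"rz": 0,"claw": 1},
])

```text
time_s: 34.1
ee_pos: [0.5143, 0.2291, 0.1795]
eef_rot: [3.141, -0.0, 1.571]
force: [-0.8, 0.4, -2.5]
grip_width: 0.012
grip_force: 25.0
```

Request:
step_arm([
  {"dx": 0,"dy": 0,"dz": 0.02,"rx": 0,"ry": 0,"rz": 0,"claw": 1},
  {"dx": 0,"dy": 0,"dz": 0.01,"rx": 0,"ry": 0,"rz": 0,"claw": 1},
  {"dx": 0,"dy": 0,"dz": 0.01,"rx": 0,"ry": 0,"rz": 0,"claw": 1},
  {"dx": 0,"dy": 0,"dz": 0.01,"rx": 0,"ry": 0,"rz": 0,"claw": 1},
  {"dx": 0,"dy": 0,"dz": 0,"rx": 0,"ry": 0,"rz": 0,"claw": 1},
])

```text
time_s: 34.6
ee_pos: [0.5144, 0.2291, 0.1747]
eef_rot: [3.142, -0.0, 1.571]
force: [0.1, -0.3, -3.0]
grip_width: 0.0121
grip_force: 25.0
```

Request:
step_arm([
  {"dx": 0,"dy": 0,"dz": 0.01,"rx": 0,"ry": 0,"rz": 0,"claw": 1},
  {"dx": 0,"dy": 0,"dz": 0.01,"rx": 0,"ry": 0,"rz": 0,"claw": 1},
  {"dx": 0,"dy": 0,"dz": 0.01,"rx": 0,"ry": 0,"rz": 0,"claw": 1},
  {"dx": 0,"dy": 0,"dz": 0.005,"rx": 0,"ry": 0,"rz": 0,"claw": 1},
  {"dx": 0,"dy": 0,"dz": 0,"rx": 0,"ry": 0,"rz": 0,"claw": 1},
  {"dx": 0,"dy": 0,"dz": 0,"rx": 0,"ry": 0,"rz": 0,"claw": 1},
])

```text
time_s: 35.2
ee_pos: [0.5144, 0.2291, 0.1712]
eef_rot: [3.142, -0.0, 1.571]
force: [0.3, 1.3, -2.6]
grip_width: 0.0118
grip_force: 25.0
```

Request:
step_arm([
  {"dx": 0,"dy": 0,"dz": 0.005,"rx": 0,"ry": 0,"rz": 0,"claw": 1},
  {"dx": 0,"dy": 0,"dz": 0,"rx": 0,"ry": 0,"rz": 0,"claw": 1},
])

```text
time_s: 35.4
ee_pos: [0.5144, 0.2291, 0.1706]
eef_rot: [-3.142, 0.0, 1.571]
force: [-0.4, -0.5, -2.4]
grip_width: 0.0118
grip_force: 25.0
```

Request:
step_arm([
  {"dx": 0,"dy": 0,"dz": 0.002,"rx": 0,"ry": 0,"rz": 0,"claw": 1},
  {"dx": 0,"dy": 0,"dz": 0,"rx": 0,"ry": 0,"rz": 0,"claw": 1},
])

```text
time_s: 35.6
ee_pos: [0.5144, 0.2291, 0.1704]
eef_rot: [-3.142, 0.0, 1.571]
force: [0.4, 0.3, -1.7]
grip_width: 0.0119
grip_force: 25.0
```

Request:
step_arm([
  {"dx": 0,"dy": 0,"dz": 0.004,"rx": 0,"ry": 0,"rz": 0,"claw": 1},
  {"dx": 0,"dy": 0,"dz": 0,"rx": 0,"ry": 0,"rz": 0,"claw": 1},
])

```text
time_s: 35.8
ee_pos: [0.5145, 0.2292, 0.1703]
eef_rot: [3.141, -0.0, 1.571]
force: [-0.4, 0.8, 0.3]
grip_width: 0.0117
grip_force: 25.0
```

Request:
step_arm([
  {"dx": 0,"dy": 0,"dz": 0,"rx": 0,"ry": 0,"rz": 0,"claw": 1},
])

```text
time_s: 35.9
ee_pos: [0.5145, 0.2292, 0.1703]
eef_rot: [3.141, -0.0, 1.572]
force: [-0.3, 1.2, 2.1]
grip_width: 0.0116
grip_force: 25.0
```

It is standing on the pad: the weight has gone and the height matches. I'll let go and withdraw.

Request:
step_arm([
  {"dx": 0,"dy": 0,"dz": 0,"rx": 0,"ry": 0,"rz": 0,"claw": 1},
  {"dx": 0,"dy": 0,"dz": 0,"rx": 0,"ry": 0,"rz": 0,"claw": 1},
  {"dx": 0,"dy": 0,"dz": 0,"rx": 0,"ry": 0,"rz": 0,"claw": 0.85},
  {"dx": 0,"dy": 0,"dz": 0,"rx": 0,"ry": 0,"rz": 0,"claw": 0.8},
  {"dx": 0,"dy": 0,"dz": 0,"rx": 0,"ry": 0,"rz": 0,"claw": 0.6},
  {"dx": 0,"dy": 0,"dz": 0,"rx": 0,"ry": 0,"rz": 0,"claw": 0.5},
  {"dx": 0,"dy": 0,"dz": 0,"rx": 0,"ry": 0,"rz": 0,"claw": 0.5},
  {"dx": 0,"dy": 0,"dz": 0,"rx": 0,"ry": 0,"rz": 0,"claw": 0.5},
], grip_force=5)

```text
time_s: 36.7
ee_pos: [0.5144, 0.2291, 0.17]
eef_rot: [-3.142, 0.0, 1.571]
force: [-0.1, -0.4, 0.6]
grip_width: 0.0457
grip_force: 0.0
```

Request:
step_arm([
  {"dx": 0,"dy": 0,"dz": -0.1,"rx": 0,"ry": 0,"rz": 0,"claw": 0.5},
  {"dx": 0,"dy": 0,"dz": -0.15,"rx": 0,"ry": 0,"rz": 0,"claw": 0.5},
  {"dx": 0,"dy": 0,"dz": -0.2,"rx": 0,"ry": 0,"rz": 0,"claw": 0.5},
  {"dx": 0,"dy": 0,"dz": -0.2,"rx": 0,"ry": 0,"rz": 0,"claw": 0.5},
  {"dx": 0,"dy": 0,"dz": -0.2,"rx": 0,"ry": 0,"rz": 0,"claw": 0.5},
  {"dx": 0,"dy": 0,"dz": -0.15,"rx": 0,"ry": 0,"rz": 0,"claw": 0.5},
  {"dx": 0,"dy": 0,"dz": 0,"rx": 0,"ry": 0,"rz": 0,"claw": 0.5},
  {"dx": 0,"dy": 0,"dz": 0,"rx": 0,"ry": 0,"rz": 0,"claw": 0.5},
  {"dx": 0,"dy": 0,"dz": 0,"rx": 0,"ry": 0,"rz": 0,"claw": 0.5},
  {"dx": 0,"dy": 0,"dz": 0,"rx": 0,"ry": 0,"rz": 0,"claw": 0.5},
])

```text
time_s: 37.7
ee_pos: [0.5142, 0.229, 0.2692]
eef_rot: [-3.14, 0.0, 1.571]
force: [0.9, 0.4, 0.1]
grip_width: 0.0472
grip_force: 0.0
```

```bash
python3 -c "
from station import *
o=telemetry.get_obs(); print(o['time_s'],o['ee_pos'],o['force']); print(hand_in())"
```

```text
37.7 [0.51418187 0.2289789  0.26924625] [0.94541947 0.35758669 0.05876404]
the job is handed in; nothing more can be done
None
```

The carrier was weighed at about 2.6 N (0.27 kg), hung untouched for about 5 s, then was stood on the green pad and released; the job was handed in at 37.7 s. My camera calls ran out before the release, so from there on I relied on force and position readings and did not see the hang or the placing.

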